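# UV wand over the jar, then hovering over the thermometer

### The job

Disinfect the bedside things with the UV wand: pick it up by its handle and hold its lamp level and steady over the middle of the empty glass jar's mouth, about three centimetres above the rim, for a good two seconds. Then carry the wand clear over whatever stands in the way and stop with the lamp hovering one to two centimetres above the middle of the fever thermometer in its dock, level and lined up along the thermometer (either way round), touching neither it nor the dock. Finish there, still holding the wand, with the jar, the thermometer and everything else left where they stood.

Things in the scene. Friction and masses are not known exactly. Their poses are not given: they have to be found in the camera images.
- wand: White plastic UV wand, 215 mm long, 0.14 kg, lying loose, lamp side down, left or right of the row, head roughly away from the robot. Origin: on the flat underside, below the grip; x along it to the head, z up. Handle x -65 to 45 mm: 28 mm wide, 26 tall, grey button on top. Head x 45 to 150: 40 wide, 18 tall. Handle and head share the flat underside z = 0. Centre of mass at x = 9 mm.
- wand_lamp (a point): Middle of the wand's lamp window, on the underside of the head at x = 97.5 mm, y = 0, z = 0 of the wand; the lamp shines along the wand's -z. Axes as the wand's.
- jar: Empty clear glass jar, open at the top, loose, 0.22 kg, 76 mm across and 95 mm tall; origin under its centre, z up. It stands in a row across the middle with the tumbler and the elephant, in any of the three places.
- jar_mouth (a point): Centre of the jar's mouth at rim height, 95 mm above its foot; mouth 62 mm wide inside, 68 mm outside.
- dock: Grey plastic dock fixed to the cabinet top, 160 mm long (x), 50 mm wide (y), 36 mm tall at its lips; origin under its centre. The thermometer lies in the 30 mm wide groove on top, the groove's floor at 30 mm. The row stands between it and the wand.
- thermometer: Slim white digital fever thermometer with a small dark display, loose, 30 g, lying along the dock's groove, 130 mm long (x), up to 24 mm wide (y), 12 mm thick; origin under its middle, x along its length towards the narrow probe end, z up. Its top is 42 mm above the cabinet top, 6 mm above the dock's lips.
- thermometer_top (a point): Middle of the thermometer's top face, 12 mm above its origin; axes as the thermometer's.
- tumbler: Steel tumbler standing upside down, closed end up, loose, 72 mm across at the foot, 56 mm at the top, 100 mm tall; origin under its centre. To be left alone.
- elephant: White ceramic elephant, loose, 124 mm long from tail to trunk (y), 50 mm wide, 84 mm tall, origin under its middle, trunk towards its y. To be left alone.
- coil_stand: Low round plastic mosquito-coil stand, loose, 110 mm across, 34 mm tall at its middle; origin under its centre. Stands near the robot. To be left alone.
- clip: Black spring clip, loose, 38 mm wide, 50 mm long, 24 mm tall, wire arms towards -x; lies near the robot, on the other side from the coil stand. To be left alone.
There are look-alikes about, which are no part of the job. Several things have the shape of the dock; the one meant has the colours described above.

How it is judged (in metres and radians):
On the way, in this order (a step that is already met when the one before it is completed fails the run):
1. the wand is lifted off the cabinet top by the fingers (height (world z) of wand above 0.03 m and contact force between the fingers and wand above 1 N), for 0.1 s.
2. the lamp is held steady and level over the middle of the jar's mouth (within 15 mm sideways, 10 to 55 mm above the rim) for 2 s (horizontal distance between wand_lamp and jar_mouth below 0.015 m and z of wand_lamp in the frame of jar_mouth between 0.01 and 0.055 m and angle between wand's own z axis and vertical below 0.2 rad and linear speed of wand below 0.03 m/s and angular speed of wand below 0.2 rad/s and contact force between the fingers and wand above 1 N), for 2 s.
At the end, for the whole second after the job is handed in: Wand held still, lamp 5 to 28 mm above the thermometer's top, within 15 mm of its middle along and 10 mm across, lined up within 0.15 rad, level within 0.12 rad, touching neither thermometer nor dock; thermometer moved under 10 mm, jar (upright) and the four bystanders under 15 mm (x of wand_lamp in the frame of thermometer_top between -0.015 and 0.015 m and y of wand_lamp in the frame of thermometer_top between -0.01 and 0.01 m and z of wand_lamp in the frame of thermometer_top between 0.005 and 0.028 m and angle between the x axis of wand and the x axis of thermometer, either way round below 0.15 rad and angle between wand's own z axis and vertical below 0.12 rad and linear speed of wand below 0.02 m/s and angular speed of wand below 0.15 rad/s and contact force between the fingers and wand above 1 N and contact force between wand and thermometer below 0.05 N and contact force between wand and dock below 0.05 N and distance of thermometer from where it was at the start of the episode below 0.01 m and distance of each of jar, tumbler, elephant, coil_stand, clip from where it was at the start of the episode below 0.015 m and angle between jar's own z axis and vertical below 0.2 rad); the arm keeps its last pose, push and grip.
It fails at once if the wand or the robot touches the thermometer (contact force between any of wand, the arm, the fingers and thermometer above 0.5 N).
It fails at once if the jar, tumbler, elephant, coil stand or clip is pushed more than 15 mm (distance of any of tumbler, elephant, coil_stand, clip, jar from where it was at the start of the episode above 0.015 m).
It also fails if it takes over 51 s, if anything falls off the work surface, if the arm or the gripper's body presses on something with over 40 N, if the wrist force passes 120 N, or if a joint passes its speed limit or range.

### The arm

A 6-joint arm with a two-finger parallel gripper is mounted at the origin on the work surface. World frame = base frame: x ahead of the robot, y to its left, z up, the work surface at z = 0. Lengths are in m, angles in degrees, forces in N, time in s.
With the tool pointing down it reaches from about 0.325 to 0.775 m from the base axis. Payload 5.5 kg.
Tool frame: the origin (TCP) lies at the centre of the arm's flange, where the gripper is bolted on; the fingertips stand 182 mm ahead of it and the grasp point (between the pads) lies 163 mm ahead of it; z points along the fingers, y is the line along which they close (so a half turn about z gives the same grasp; the last joint's range is limited). The gripper opens to 88 mm and grips with 3 to 60 N. Pads are 20 mm wide; open, the fingers measure 115 mm over their backs; the gripper's body (75 mm by 178 mm) begins 61 mm behind the grasp point.
Start: joints at [-69.024, 5.22, 70.514, -0, 104.267, -3.249], TCP at [0.246, -0.547, 0.405] pointing down, gripper open.
Joint ranges: [-164.24, 164.24], [-49.07, 125.15], [9.68, 141.18], [-86.29, 266.29], [3.28, 154.24], [-151.56, 151.56]. Speed limits (degrees/s): [147.25, 147.25, 172.46, 180, 180, 180].

### API

Orientations are given as [roll, pitch, yaw] about the fixed x, y, z axes, in that order (R = Rz(yaw) Ry(pitch) Rx(roll)).
In Python, from station import r gives the robot as it stands. The module is installed in compiled form; this text tells all that it offers. Calls block until the motion is done:
- r.reach(position, orientation): joint-space move of the TCP to a pose.
- r.servo_line(position, rotation=None, speed=0.15): straight line of the TCP; rotation=None keeps the orientation; speed is the mean speed in m/s.
- r.move_joints(angles): joint-space move.
- r.let_go() and r.grab(squeeze=None): open the fingers fully, or close them until they stop; squeeze is the grip in N (None keeps the last).
- r.wait(seconds).
- r.inverse_kinematics(position, orientation): joint angles nearest the present ones, or None.
- r.sense(): the state.
- r.snapshot(name): name is "scene" or "side" or "wrist"; returns a dict with "frame" (384x512x3 uint8, red, green, blue), "fx", "fy", "cx", "cy" (pixels), "dist_coeffs" ([k1, k2, p1, p2, k3] as OpenCV has them; the pictures are not rectified), "R" (3x3) and "t" (3): a world point X has camera coordinates R X + t. Camera axes: x right, y down, z forward; pixel columns grow to the right and rows downward; lengths in m; the calibration is good to about 2 mm. A picture is of the moment at which its call begins. There is no depth.
A pose or a line that the arm cannot do raises r.IKError and nothing moves.
- r.hand_in(): hands the job in; it is judged then, once.
The state is a dict: "clock": time; "joints": joint angles; "joint_vel": joint speeds; "joint_torque": joint torques, N m; "tcp_pos": TCP position; "orientation": TCP orientation; "contact_force": force on the tool from outside, world axes, zero at the start; "torque": the same for the moment, N m; "opening": finger opening in m; "gripper_force": force on a finger pad.
Only numpy, scipy, OpenCV 4.12 (cv2) and the standard library are available. Lean on these libraries where they do the work, as an engineer would, in place of code of your own. Each camera call takes 0.05 s, during which the arm holds its last target. There are 200 camera calls.

## Working session

There is one attempt and no reset: what is moved stays moved. The work goes in short steps, each a Python script; the robot and the scene stay as the last script left them, time stands still between calls to the robot, and variables do not carry over. Pictures are saved under pics/ and viewed, at most 10 in all, crops included, and the job is handed in when it is done.

```bash
mkdir -p pics; python3 - <<'E'
from station import r
import cv2,pickle
d={}
for n in ("scene","side","wrist"):
    s=r.snapshot(n); d[n]=s
    cv2.imwrite(f"pics/{n}0.png",cv2.resize(s["frame"][:,:,::-1],(800,600),interpolation=cv2.INTER_CUBIC))
    print(n,s["fx"],s["cx"],s["cy"],s["dist_coeffs"],(-s["R"].T@s["t"]).round(3),s["R"][2].round(2))
pickle.dump(d,open("d.pkl","wb"))
E
```

```text
scene 451.4497896877183 251.4043914437936 199.2474049365352 [-0.13286762  0.          0.          0.          0.        ] [ 1.521 -0.448  0.942] [-0.74  0.28 -0.61]
side 470.019166707574 253.67930180879657 184.73545198648785 [0.00740307 0.         0.         0.         0.        ] [0.305 0.669 0.87 ] [ 0.19 -0.69 -0.7 ]
wrist 339.93663612293864 253.89921447809633 193.99480902262002 [-0.06769289  0.          0.          0.          0.        ] [ 0.32  -0.513  0.383] [-0.27 -0.12 -0.96]
```

View pics/scene0.png

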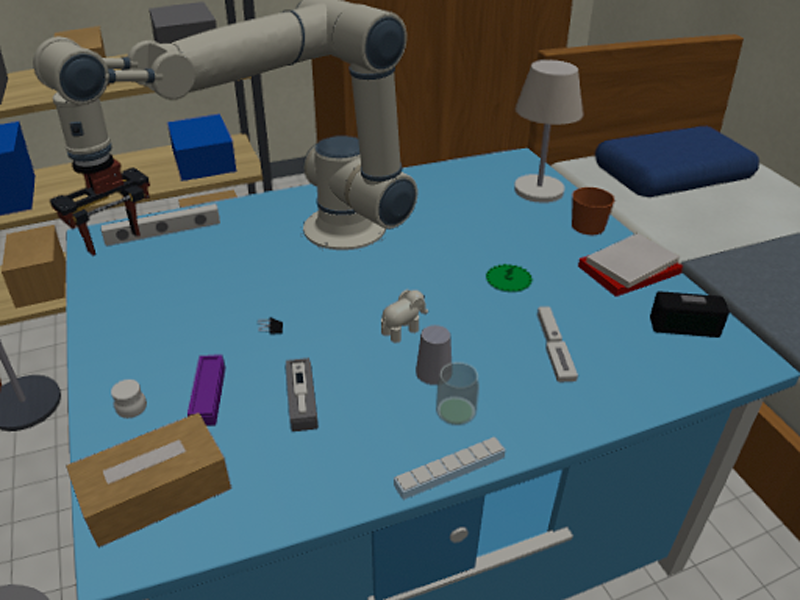

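View pics/side0.png

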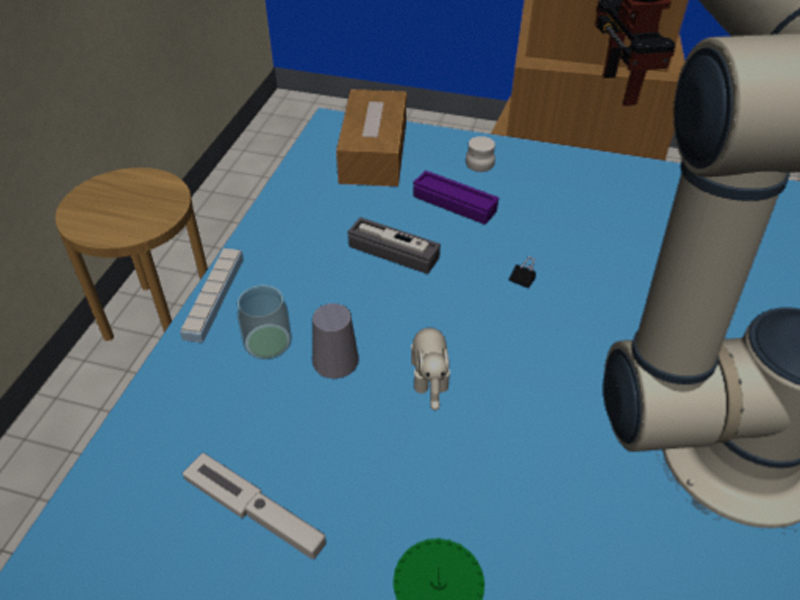

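The wand lies at left (side view: head end ~(195,468), tail ~(318,545)). The jar is outermost in the row at side (265,322), and the grey dock is at side (393,245) and scene (300,393). Next I'll take enlarged crops for precise pixels.

```bash
python3 - <<'E'
import cv2,pickle,numpy as np
d=pickle.load(open("d.pkl","rb"))
def tile(n,x,y):
    im=d[n]["frame"][y:y+75,x:x+100,::-1]
    im=cv2.resize(im,(400,300),interpolation=cv2.INTER_CUBIC)
    for i in range(0,100,10):
        cv2.line(im,(i*4,0),(i*4,4 if i%50 else 12),(0,0,255),1)
        if i<75: cv2.line(im,(0,i*4),(4 if i%50 else 12,i*4),(0,0,255),1)
    cv2.putText(im,f"{n} {x},{y}",(250,292),0,.45,(0,255,255),1); return im
a=np.vstack([np.hstack([tile("side",112,286),tile("side",205,130)]),np.hstack([tile("side",140,178),tile("scene",150,222)])])
b=np.vstack([np.hstack([tile("scene",310,185),tile("scene",255,200)]),np.hstack([tile("side",240,185),tile("scene",230,180)])])
cv2.imwrite("pics/a.png",a);cv2.imwrite("pics/b.png",b)
E
```

```text
(no output)
```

View pics/a.png

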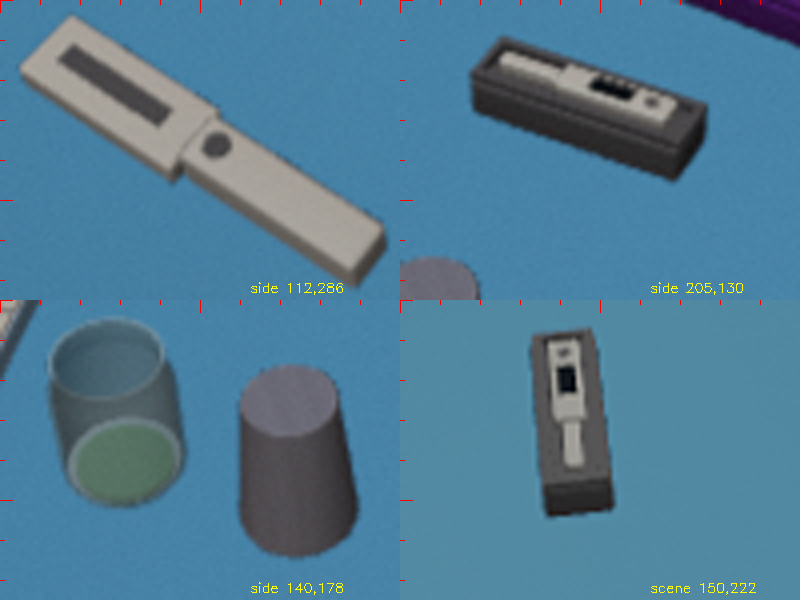

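View pics/b.png

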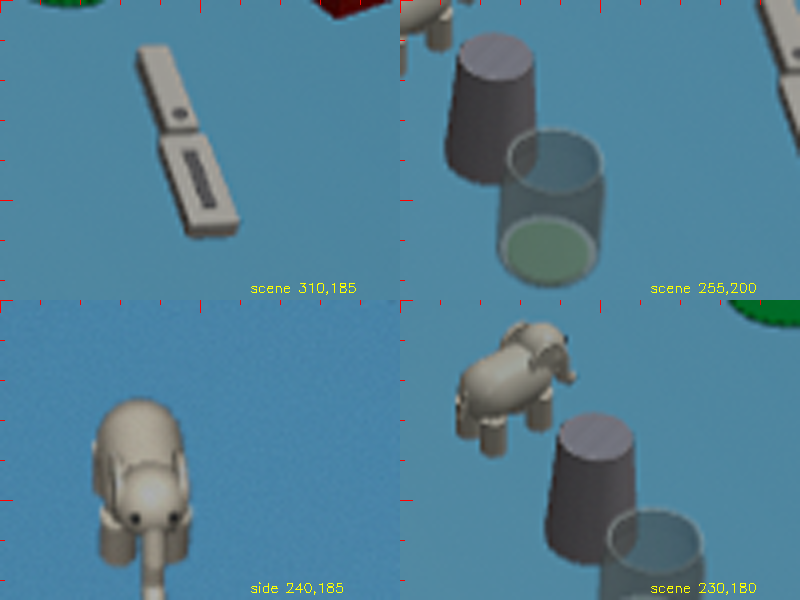

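Crops show both cameras' views of the wand, dock/thermometer, jar rim and tumbler. I read corner pixels off them and fit planar poses jointly in both cameras.

```bash
cat > fit.py <<'E'
import cv2,pickle,numpy as np
from scipy.optimize import least_squares
d=pickle.load(open("d.pkl","rb"))
def proj(n,P):
    s=d[n];K=np.array([[s["fx"],0,s["cx"]],[0,s["fy"],s["cy"]],[0,0,1]])
    return cv2.projectPoints(np.asarray(P,float).reshape(-1,3),cv2.Rodrigues(s["R"])[0],np.asarray(s["t"],float),K,np.asarray(s["dist_coeffs"]))[0][:,0]
def pose(p,P):
    P=np.asarray(P,float)/1000;c,s=np.cos(p[2]),np.sin(p[2])
    return np.c_[p[0]+c*P[:,0]-s*P[:,1],p[1]+s*P[:,0]+c*P[:,1],P[:,2]]
def fit(obs,p0,name):
    def f(p):
        return np.concatenate([(proj(n,pose(p,[o[0] for o in L]))-(np.array([o[1] for o in L])/4-.375+off)).ravel() for n,off,L in obs])
    q=least_squares(f,p0,loss="soft_l1");print(name,q.x[:2].round(4),np.degrees(q.x[2]).round(2),"rms px",np.sqrt((f(q.x)**2).mean()).round(2))
    print(f(q.x).reshape(-1,2).round(1).tolist());return q.x
W=fit([("side",(112,286),[((150,20,18),(22,68)),((150,-20,18),(70,15)),((45,-20,18),(218,110)),((45,20,0),(176,182)),((-65,-14,26),(385,231)),((-65,14,0),(355,286))]),
 ("scene",(310,185),[((150,20,18),(239,220)),((150,-20,18),(187,226)),((45,-20,18),(160,137)),((45,20,18),(204,132)),((-65,-14,26),(137,48)),((-65,14,26),(167,46))])],[.55,.25,.1],"wand")
D=fit([("side",(205,130),[((80,-25,36),(100,38)),((80,25,36),(72,76)),((-80,-25,36),(307,105)),((-80,25,0),(278,182)),((80,25,0),(75,110))]),
 ("scene",(150,222),[((-80,-25,36),(131,35)),((-80,25,36),(192,30)),((80,25,36),(213,186)),((80,-25,36),(146,190)),((80,-25,0),(148,216)),((80,25,0),(213,210))])],[.6,-.15,0],"dock")
T=fit([("side",(205,130),[((-65,-12,42),(277,99)),((-65,12,42),(266,123))]),
 ("scene",(150,222),[((-65,-12,42),(148,41)),((-65,12,42),(180,39)),((65,0,40),(174,167))])],[.6,-.15,0],"thermo")
def circ(r,z):
    a=np.linspace(0,2*np.pi,60);return np.c_[r*np.cos(a),r*np.sin(a),0*a+z]
def fitc(obs,r,z,name):
    f=lambda p:np.concatenate([((lambda q:(q.max(0)+q.min(0))/2)(proj(n,pose([*p,0],circ(r,z))))-(np.array(c)/4-.375+off)) for n,off,c in obs])
    q=least_squares(f,[.6,.05]);print(name,q.x.round(4),f(q.x).round(2));
    print([np.ptp(proj(n,pose([*q.x,0],circ(r,z))),axis=0)*4 for n,_,_ in obs]);return q.x
J=fitc([("side",(140,178),(107,58)),("scene",(255,200),(155.5,162))],34,95,"jar")
B=fitc([("side",(140,178),(289,100.5)),("scene",(230,180),(196.5,138))],28,100,"tumbler")
E_=fitc([("side",(240,185),(138,105)),("scene",(230,180),(110,75))],1,80,"eleph~")
pickle.dump((W,D,T,J),open("p.pkl","wb"))
E
python3 fit.py
```

```text
wand [0.5689 0.2721] -17.78 rms px 0.94
[[-1.4, -0.4], [0.4, -1.1], [1.3, -0.1], [-0.3, 1.5], [0.8, -1.6], [0.2, 2.6], [0.3, 1.0], [0.5, 0.1], [-0.5, 0.1], [0.6, 0.8], [-0.1, -0.4], [0.5, -0.2]]
dock [ 0.5727 -0.2678] -11.11 rms px 0.95
[[1.1, -0.9], [-0.7, -0.1], [1.3, -0.6], [0.2, 1.2], [-0.9, 1.2], [-0.5, 0.5], [0.7, -0.1], [0.2, -1.6], [-1.0, -0.4], [-0.3, 2.0], [1.1, 1.3]]
thermo [ 0.5746 -0.2682] -12.15 rms px 0.43
[[1.0, 0.4], [-0.2, -0.4], [0.1, 0.6], [0.1, 0.3], [0.1, -0.1]]
jar [ 0.7049 -0.0099] [-0.02  0.23 -0.17  0.17]
[array([118.81807621,  83.93530267]), array([98.40696701, 66.81292867])]
tumbler [ 0.5911 -0.0036] [-0.   -0.18  0.13 -0.17]
[array([99.7623422 , 72.60168136]), array([76.06677726, 48.24648793])]
eleph~ [ 0.4578 -0.0293] [-2.17  1.39 -2.92 -2.66]
[array([3.53769939, 2.63020701]), array([2.52259703, 1.51909789])]
```

```bash
cat > h.py <<'E'
import pickle,numpy as np,cv2
from station import r
W,D,T,J=pickle.load(open("p.pkl","rb"))
G=9e-3 # grasp point along wand
def tcp(p,yaw,z): # wand-origin at p, grasp point at height z
    return [p[0]+G*np.cos(yaw),p[1]+G*np.sin(yaw),z+.163]
def lamp_tcp(l,yaw,zunder):
    L=.0975-G; return [l[0]-L*np.cos(yaw),l[1]-L*np.sin(yaw),zunder+.021+.163]
def ori(yaw): return [180,0,np.degrees(yaw)]
def st():
    s=r.sense();print({k:np.round(s[k],3).tolist() for k in("clock","joints","tcp_pos","orientation","contact_force","opening","gripper_force")})
E
python3 - <<'E'
from h import *
for n,p,y in(("above",tcp(W,W[2],.15),W[2]),("jar",lamp_tcp(J,np.radians(-45),.125),np.radians(-45)),("th",lamp_tcp(T,T[2],.057),T[2])):
    q=r.inverse_kinematics(p,ori(y));print(n,np.round(p,3),None if q is None else np.round(q,1))
r.reach(tcp(W,W[2],.15),ori(W[2]))
r.servo_line(tcp(W,W[2],.021),speed=.1)
st(); r.grab(40); st()
p=r.sense()["tcp_pos"]
r.servo_line([p[0],p[1],p[2]+.16],speed=.1); st()
s=r.snapshot("scene");d={"scene":s,"side":r.snapshot("side")};pickle.dump(d,open("d2.pkl","wb"))
E
```

```text
above [0.578 0.269 0.313] [ 21.9  11.   73.5  -0.   95.5 129.7]
jar [0.642 0.053 0.309] [  1.7  12.2  72.6  -0.   95.3 136.7]
th [ 0.488 -0.25   0.241] [-30.6  -1.   93.5  -0.   87.5  71.5]
{'clock': 4.692, 'joints': [21.944, 14.636, 82.476, 0.0, 82.793, 129.724], 'tcp_pos': [0.578, 0.269, 0.185], 'orientation': [-179.939, -0.073, -17.779], 'contact_force': [-0.509, -0.031, -0.407], 'opening': 0.088, 'gripper_force': 0.0}
{'clock': 5.642, 'joints': [21.942, 14.68, 82.539, -0.002, 82.788, 129.725], 'tcp_pos': [0.578, 0.269, 0.184], 'orientation': [179.994, 0.004, -17.783], 'contact_force': [-1.204, -0.284, -0.237], 'opening': 0.028, 'gripper_force': 39.999}
{'clock': 7.392, 'joints': [21.938, 10.8, 70.654, -0.001, 98.633, 129.723], 'tcp_pos': [0.577, 0.269, 0.343], 'orientation': [179.945, 0.066, -17.785], 'contact_force': [-0.4, 0.096, -1.069], 'opening': 0.028, 'gripper_force': 39.999}
```

```bash
python3 - <<'E'
from h import *
y=np.radians(-45)
r.servo_line(lamp_tcp(J,y,.175),ori(y),speed=.12)
r.servo_line(lamp_tcp(J,y,.127),speed=.08)
r.wait(.3);st()
d={n:r.snapshot(n) for n in("scene","side")};pickle.dump(d,open("d2.pkl","wb"))
import fit
def tile(n,x,yy):
    im=cv2.resize(d[n]["frame"][yy:yy+120,x:x+80,::-1],(400,600),interpolation=cv2.INTER_CUBIC)
    c,s=np.cos(y),np.sin(y)
    t=r.sense()["tcp_pos"];o=np.array([t[0]-G*c,t[1]-G*s,t[2]-.184])
    P=np.array([[150,20,18],[150,-20,18],[45,-20,18],[45,20,18],[150,20,0],[150,-20,0],[-65,14,26],[-65,-14,26]])/1000
    P=np.c_[o[0]+c*P[:,0]-s*P[:,1],o[1]+s*P[:,0]+c*P[:,1],o[2]+P[:,2]]
    for u in fit.proj(n,P): cv2.circle(im,(int((u[0]-x+.5)*5),int((u[1]-yy+.5)*5)),3,(0,0,255),-1)
    return im
cv2.imwrite("pics/c.png",np.hstack([tile("side",125,135),tile("scene",270,165)]))
E
```

```text
{'clock': 10.583, 'joints': [1.662, 12.119, 72.339, -0.0, 95.484, 136.665], 'tcp_pos': [0.642, 0.053, 0.312], 'orientation': [-179.958, -0.04, -45.003], 'contact_force': [-0.943, 0.147, -0.555], 'opening': 0.028, 'gripper_force': 39.999}
wand [0.5689 0.2721] -17.78 rms px 0.94
[[-1.4, -0.4], [0.4, -1.1], [1.3, -0.1], [-0.3, 1.5], [0.8, -1.6], [0.2, 2.6], [0.3, 1.0], [0.5, 0.1], [-0.5, 0.1], [0.6, 0.8], [-0.1, -0.4], [0.5, -0.2]]
dock [ 0.5727 -0.2678] -11.11 rms px 0.95
[[1.1, -0.9], [-0.7, -0.1], [1.3, -0.6], [0.2, 1.2], [-0.9, 1.2], [-0.5, 0.5], [0.7, -0.1], [0.2, -1.6], [-1.0, -0.4], [-0.3, 2.0], [1.1, 1.3]]
thermo [ 0.5746 -0.2682] -12.15 rms px 0.43
[[1.0, 0.4], [-0.2, -0.4], [0.1, 0.6], [0.1, 0.3], [0.1, -0.1]]
jar [ 0.7049 -0.0099] [-0.02  0.23 -0.17  0.17]
[array([118.81807621,  83.93530267]), array([98.40696701, 66.81292867])]
tumbler [ 0.5911 -0.0036] [-0.   -0.18  0.13 -0.17]
[array([99.7623422 , 72.60168136]), array([76.06677726, 48.24648793])]
eleph~ [ 0.4578 -0.0293] [-2.17  1.39 -2.92 -2.66]
[array([3.53769939, 2.63020701]), array([2.52259703, 1.51909789])]
```

View pics/c.png

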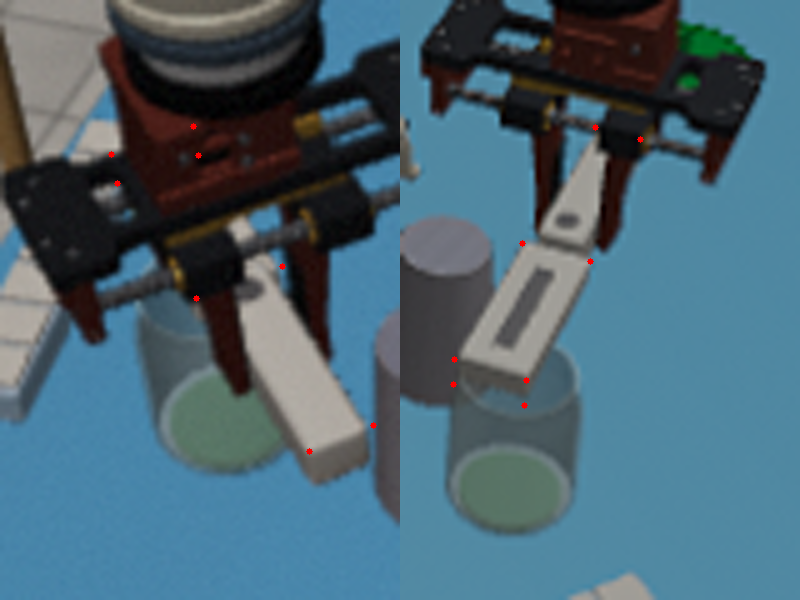

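The wand is held level as predicted (head corners at (455,360)–(590,262) match the overlay within about 1 px), with the lamp over the jar's mouth. I'll hold here, then carry it over the row.

```bash
python3 - <<'E'
from h import *
r.wait(2.8);print(r.sense()["clock"])
y=np.radians(-45);t=T[2]
r.servo_line(lamp_tcp(J,y,.18),speed=.1)
r.servo_line(lamp_tcp(T,t,.18),ori(t),speed=.12)
r.servo_line(lamp_tcp(T,t,.085),speed=.08)
r.wait(.2);st()
d={n:r.snapshot(n) for n in("scene","side")};pickle.dump(d,open("d2.pkl","wb"))
a=[cv2.resize(d[n]["frame"][v:v+90,u:u+120,::-1],(800,600),interpolation=cv2.INTER_CUBIC)for n,u,v in(("scene",130,190),("side",190,100))]
cv2.imwrite("pics/d.png",cv2.resize(np.hstack(a),(800,300)))
E
```

```text
13.4833
{'clock': 18.675, 'joints': [-30.639, -1.86, 91.434, -0.001, 90.376, 71.509], 'tcp_pos': [0.488, -0.25, 0.27], 'orientation': [179.983, -0.048, -12.147], 'contact_force': [-0.536, -0.227, -0.006], 'opening': 0.028, 'gripper_force': 39.999}
```

View pics/d.png

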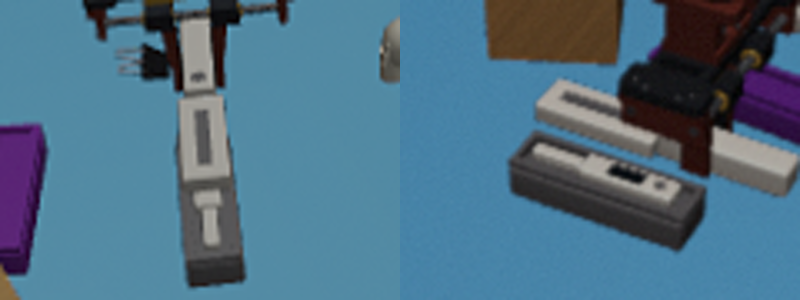

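The wand is lined up over the dock (scene head at (205,137), thermometer directly beneath its line) with a clear gap, so I'll descend.

```bash
python3 - <<'E'
from h import *
r.servo_line(lamp_tcp(T,T[2],.058),speed=.04)
r.wait(.6);st()
d={n:r.snapshot(n) for n in("scene","side")}
a=[cv2.resize(d[n]["frame"][:,:,::-1][v:v+90,u:u+120],(400,300),interpolation=cv2.INTER_CUBIC)for n,u,v in(("scene",130,190),("side",190,100),("scene",225,165),("side",140,170))]
cv2.imwrite("pics/e.png",np.vstack([np.hstack(a[:2]),np.hstack(a[2:])]))
E
```

```text
{'clock': 20.2, 'joints': [-30.64, -1.042, 93.459, 0.0, 87.58, 71.513], 'tcp_pos': [0.488, -0.25, 0.242], 'orientation': [179.999, -0.003, -12.152], 'contact_force': [-0.622, 0.286, -1.159], 'opening': 0.027, 'gripper_force': 39.999}
```

View pics/e.png

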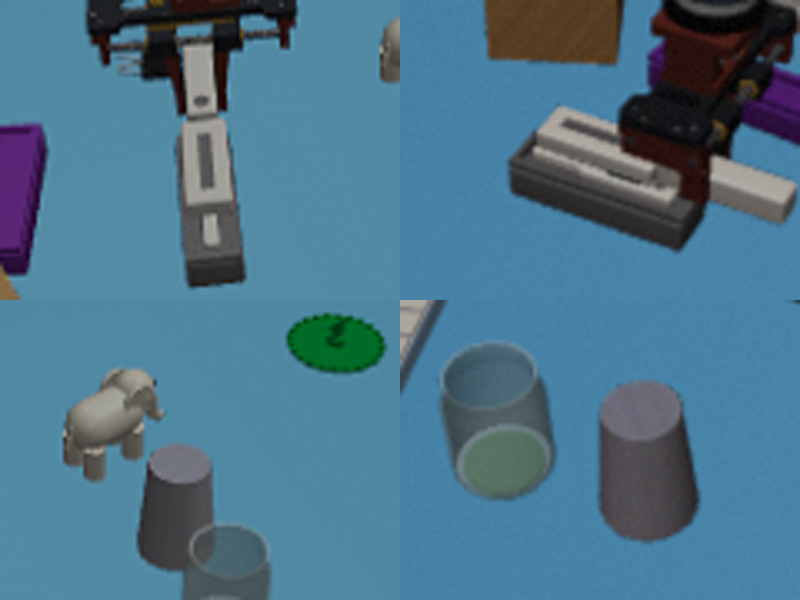

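The wand hovers level over the thermometer, centred in both views with a gap beneath it, and the row stands as before.

```bash
python3 -c "
from station import r
print(r.hand_in())"
```

```text
the job is handed in; nothing more can be done
None
```

I've handed in the job: the lamp was held over the jar's mouth for about 3 s, and the wand is still gripped, hovering level about 16 mm above the thermometer. In the last pictures nothing had been touched or moved, but the hand-in gave no verdict.

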